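Set the stud in a bracket and ease the press arm up

ROBOT

A 7-joint arm with a two-finger parallel gripper is mounted at the origin on the work surface. World frame = base frame: x ahead of the robot, y to its left, z up, the work surface at z = 0. Lengths are in m, angles in rad, forces in N, time in s.
With the tool pointing down it reaches from about 0.425 to 0.875 m from the base axis. Payload 4.7 kg.
Tool frame: the origin (TCP) lies on the centre line of the jaws, within the pads' length; the fingertips stand ahead of it and the grasp point (between the pads) lies 2 mm behind it (nose_length is the z of the fingertips in the tool frame, in m); z points along the fingers, y is the line along which they close (so a half turn about z gives the same grasp; the last joint's range is limited). The gripper opens to 87 mm and grips with 3 to 60 N. Pads are 19 mm wide; open, the fingers measure 117 mm over their backs; the gripper's body (75 mm by 190 mm) begins 51 mm behind the grasp point.
Start: joints at [-1.289, 0.321, -0.07, 1.45, 0.023, 1.371, -0.057], TCP at [0.172, 0.627, 0.24] pointing down, gripper open.
Joint ranges: [-2.86, 2.86], [-0.3, 2.09], [-1.38, 1.24], [0.06, 2.45], [-1.56, 4.7], [0.09, 2.05], [-2.69, 2.69]. Speed limits (rad/s): [2.57, 2.57, 3.14, 3.14, 3.14, 3.14, 3.14].

INTERFACE

Orientations are given as a rotation vector (axis times angle).
In Python, from bench import * gives the robot as it stands.
- The arm moves only by the tool send_rows, never from a script. Its arguments are lists of equal length, an entry for each row: "xyz": the shift along the tool's x, y, z in mm, a list of three; "dr": the turn, a rotation vector about the tool's x, y, z in rad, a list of three. A call has exactly 10 rows; each row is the pose to reach, as a shift and turn from the pose commanded when the call began, along the tool's axes at that moment; what a row does not reach only later rows make up. A row lasts 1/12 s, in which the tool goes at most 41.7 mm and 7.16 degrees, less where a joint would pass 70% of its speed; a pose out of reach is approached as far as the arm can. A call with a gripper value outside its range is refused whole. "jaw" is the finger opening in mm, from 0 to 87, set as the call begins (left out, the last holds). The fingers move at their own pace and stop on an object; "grip_force" is the grip in N (left out, the last holds). Time passes only in rows, so rows that repeat a pose let the fingers close, or fill a call up. It gives the time, the measured TCP pose, the force, the opening and the grip force at its end, in the units of the state.
- get_state(): the state, without advancing time (a new reading comes with each control period).
- get_image(name): name is "scene" or "top" or "wrist"; returns the picture (384x512x3 uint8, red, green, blue); there is no depth.
- calibration(name): a dict with "vfov" (degrees; the focal length in pixels is half the picture's height over the tangent of half this angle, whatever the lens; pixels are square), "cx", "cy" (the principal point, pixels), "rvec" (rotation vector, rad) and "tvec" (3), from world to camera coordinates, as OpenCV has them; the wrist camera has in their place "hand_eye" (4x4, takes a point from camera to tool coordinates, whose origin is the TCP and whose axes are the flange's). Camera axes: x right, y down, z forward; pixel columns grow to the right and rows downward; lengths in m; the calibration is good to about 2 mm. A picture is of the moment at which its call begins: read the wrist's pose just before it. calibration takes no time and is no camera call.
- close_job(): hands the job in; it is judged then, once.
The state is a dict: "time": time; "joint_positions": joint angles; "qd": joint speeds; "joint_torque": joint torques, N m; "position": TCP position; "tool_rot": TCP orientation; "ft_force": force on the tool from outside, world axes, zero at the start; "torque": the same for the moment, N m; "grip_width": opening from 0.0 (shut) to 1.0 (fully open); "grip_force": force on a finger pad.
Only numpy, scipy, OpenCV 4.12 (cv2) and the standard library are available. Lean on these libraries where they do the work, as an engineer would, in place of code of your own. Each camera call takes 0.05 s, during which the arm holds its last target. There are 200 camera calls.

TASK

Finish the blue bracket that sits in the hand press: push the red handle all the way down to its stop to set the brass stud, then let the spring-loaded arm rise slowly all the way home, keeping it in check and never letting it snap back. Then draw the bracket out from under the arm and lay it, not drop it, flat in the green tray with its side walls upward, and let go. Leave the plain grey bracket, the jar, the mallet and the carton alone.

Things in the scene. Friction and masses are not known exactly. Their poses are not given: they have to be found in the camera images.
- press: Green bench press, fixed. Origin: on the bench surface straight below the ram; x axis to its back (away from the open front), y to the hinge side, z up. Base plate 170 x 170 mm, 12 thick, y -50 to +120. Hinge cheeks 125 mm high at y 70 to 120. The arm crosses above the bracket's head along y, from the hinge (+y) to the handle (-y); when up, arm and ram clear the nest top by over 45 mm.
- press_nest (a point): Centre of the nest's top face under the ram, 30 mm above the press's origin. Steel nest, 56 mm wide; from press x -55 to -120 only a 24 mm wide tongue, so fingers can pass beside it under the bracket. 8 mm high fences beside the bracket's head (x -21 to +34) and a stop behind it (x +34); open at the front, so the bracket is drawn out along press -x.
- press_hinge (a point): Hinge axis of the arm (parallel to the press's x axis), fixed: at x 0, y +100, z 100 mm in the press's frame.
- handle_top (a point): Centre of the upper face of the red paddle handle, moves with the arm; push down here. Paddle 40 wide (press x), 90 long (along the arm), 20 mm thick. Lies 270 mm from the hinge along the straight arm and 10 mm above its centre line. Arm fully down: level, point at press x 0, y -170, z 110 mm. Arm up: slopes up 0.45 rad to the handle, point at y -139, z 226 mm.
- press_arm (a joint): Arm angle in rad: 0 = fully up (home, where a spring pushes it, against a stop), grows as the handle is pushed down, 0.45 = fully down on its stop, arm level. A spring with some damping returns it: about 5 N at the handle when up, about 12 N when down; let go, it snaps up at over 1.5 rad/s.
- bracket: Blue steel bracket 180 x 40 mm, loose, 0.1-0.25 kg. Origin: centre of underside; x along it to its head. Base 5 mm thick; x -90 to +20 is a channel, side walls up to 32 mm high, outside width 40; flat head beyond, brass stud at x +60 (top 9 mm up). Starts in the nest, head to press +x, origin at about press x -60, z 30 mm. Draw it 65 mm or more to press -x before lifting it past the arm.
- bracket_tail (a point): Place to grip the bracket: across its width (40 mm) at the channel tail, at bracket x -55 mm, 22 mm above its underside.
- green_tray: Green open tray for finished brackets, fixed, 250 (x) x 160 (y) x 35 mm high outside, walls and floor 5 mm. Origin: centre of its underside. It may be at the left or the right of the press.
- yellow_tray: Yellow tray, same size, fixed, at the other side; holds the plain bracket. Not to be used.
- plain_bracket: Plain grey bracket without stud, same size, loose in the yellow tray. Leave alone. Origin: centre of its underside.
- stud_jar: Amber jar, 72 mm across, 95 mm high, standing behind the press. Leave alone. Origin: centre of its underside.
- mallet: Mallet 200 mm long lying behind the press. Leave alone.
- carton: Cardboard box 110 x 80 x 70 mm behind the press to the right. Leave alone. Origin: centre of its underside.
Not all that is in view belongs to the job. Of the things shaped like the bracket, the blue one is meant.

How it is judged:
On the way, in this order (a step that is already met when the one before it is completed fails the run):
1. the arm is fully down on its stop (past 0.42 rad) with the bracket in the nest (value of joint press_arm above 0.42 rad and horizontal distance between bracket and press below 0.075 m), for 0.2 s.
2. the arm is back home, fully up (under 0.03 rad) (value of joint press_arm below 0.03 rad), for 0.2 s.
At the end, for the whole second after the job is handed in: The press arm is fully up (under 0.03 rad) and the blue bracket lies at rest, released, flat on the floor of the green tray, side walls upward (tilt under 0.1 rad, underside within 12 mm of the tray's underside, its centre within 80 mm of the tray's centre) (value of joint press_arm below 0.03 rad and horizontal distance between bracket and green_tray below 0.08 m and z of bracket in the frame of green_tray between 0.002 and 0.012 m and angle between bracket's own z axis and vertical below 0.1 rad and linear speed of bracket below 0.02 m/s); the robot touches nothing.
It fails at once if the press arm rises faster than 1.3 rad/s (about 0.35 m/s at the handle) (velocity of joint press_arm below -1.3 rad/s).
It fails at once if the bracket is dropped (moves faster than 0.7 m/s out of the fingers) (contact force between the fingers and bracket below 0.05 N and linear speed of bracket above 0.7 m/s).
It fails at once if the plain bracket, jar, mallet or carton is moved by more than 20 mm (distance of any of plain_bracket, stud_jar, mallet, carton from where it was at the start of the episode above 0.02 m).
It also fails if it takes over 70 s, if anything falls off the work surface, if the arm or the gripper's body presses on something with over 40 N, if the wrist force passes 120 N, or if a joint passes its speed limit or range.

## Working session

There is one attempt and no reset: what is moved stays moved. The work goes in short steps, Python scripts to look and compute and a tool call to move; the robot and the scene stay as the last step left them, time stands still between calls to the robot, and variables do not carry over. Pictures are saved under pics/ and viewed, at most 10 in all, crops included, and the job is handed in when it is done.

Besides the shell and the picture viewer there is one more tool, called by a JSON object that holds its "name" and its "arguments", one argument or row to a line. send_rows: Moves the arm, as the interface text tells. Its arguments: {"type":"object","properties":{"xyz":{"type":"array"},"dr":{"type":"array"},"jaw":{"type":"number"},"grip_force":{"type":"number"}},"required":["xyz","dr"]}

```bash
mkdir -p pics; python3 - <<'E'
from bench import *
import cv2
s=get_state();print(s)
for n in("scene","top"):
    im=get_image(n);cv2.imwrite(f"pics/{n}0.png",im[:,:,::-1]);print(n,calibration(n))
print(calibration("wrist"))
try: print(nose_length)
except Exception as e: print(e)
E
```

```text
{'time': 0.0, 'joint_positions': array([-1.28890682,  0.3217862 , -0.07007302,  1.45164285,  0.02263215,
        1.3708452 , -0.05691517]), 'qd': array([ 0.00023965,  0.00124622, -0.00170707, -0.00019493, -0.00088903,
        0.00150799, -0.00244478]), 'joint_torque': array([ 5.33572202e-04, -4.91270041e+01, -4.03928831e-01, -3.12535214e+01,
       -6.40128320e-02,  4.33974189e-02,  1.66256959e-04]), 'position': array([0.1719167 , 0.62631018, 0.23850147]), 'tool_rot': array([-4.19355519e-01, -3.11335725e+00,  2.97094014e-03]), 'ft_force': array([ 0.6405121 , -0.09484279, -0.04299406]), 'torque': array([ 0.01036604,  0.03038818, -0.01571032]), 'grip_force': 0.0, 'grip_width': 0.9978592335859483}
scene {'vfov': 55.84901849600078, 'cx': 254.15148946688777, 'cy': 198.76902507107482, 'rvec': array([ 2.38953918,  1.08794764, -0.31552354]), 'tvec': array([-0.42969309, -0.30350054,  1.56962885])}
top {'vfov': 44.86573544823958, 'cx': 250.965969856028, 'cy': 195.31263786750344, 'rvec': array([ 2.19192982, -2.18083714,  0.13493917]), 'tvec': array([0.02000876, 0.61569644, 1.2792701 ])}
{'vfov': 63.24460412659391, 'cx': 255.18067120631164, 'cy': 194.5271398037619, 'hand_eye': array([[-5.58417528e-04, -9.66064471e-01, -2.58300455e-01,
         7.06696341e-02],
       [ 9.99999736e-01, -6.59295894e-04,  3.03928845e-04,
         4.98485589e-04],
       [-4.63911288e-04, -2.58300217e-01,  9.66064585e-01,
        -1.44564008e-01],
       [ 0.00000000e+00,  0.00000000e+00,  0.00000000e+00,
         1.00000000e+00]])}
0.017
```

View pics/scene0.png

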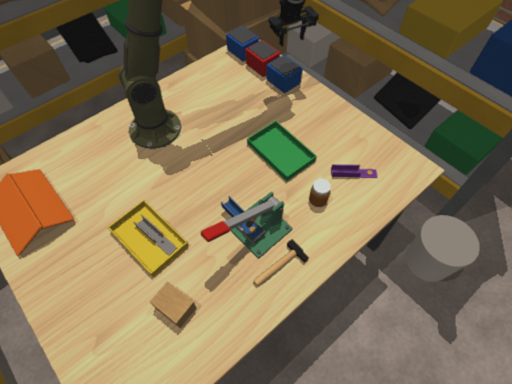

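View pics/top0.png

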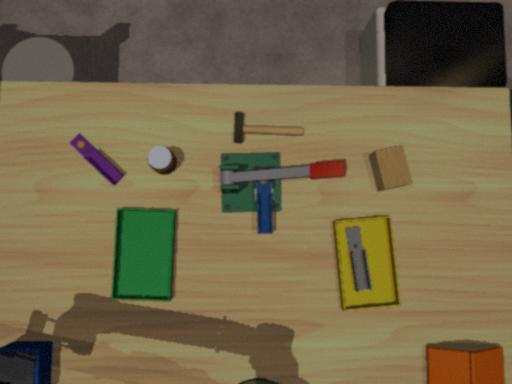

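The top view shows the press base at about (221–281, 152–213), the handle at about (327,169), the blue bracket's tail at about (265,233), the green tray at (113–176, 208–300) on the +y side, and the yellow tray on the right. I'll enlarge the press and tray area to get corners.

```bash
python3 - <<'E'
import cv2
im=cv2.imread("pics/top0.png")
cv2.imwrite("pics/c1.png",cv2.resize(im[145:305,105:355][:, :],None,fx=3.2,fy=3.2,interpolation=cv2.INTER_CUBIC))
E
```

```text
(no output)
```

View pics/c1.png

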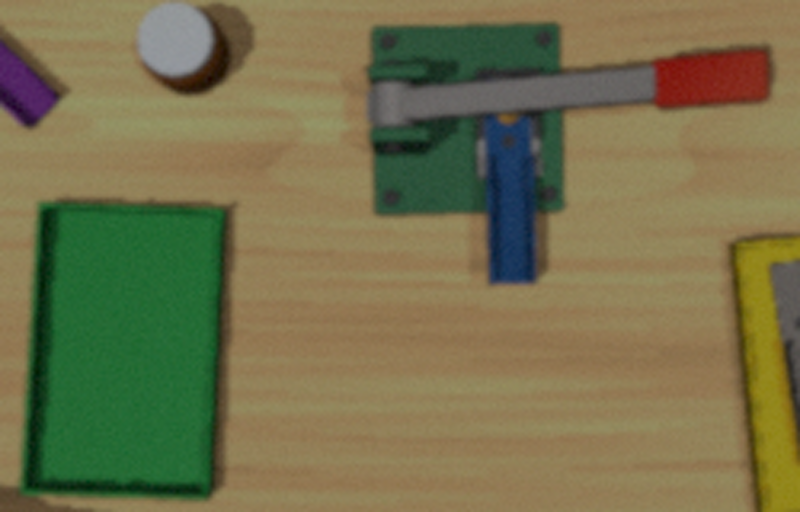

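The enlarged crop shows the base corners at crop (374,28), (559,24), (563,211), (377,214), the bracket's tail wall ends at (490,282) and (535,282), and the tray rim corners at (40,203), (227,206), (211,497), (24,493).

```bash
cat > h.py <<'E'
from bench import *
import numpy as np, cv2
from scipy.spatial.transform import Rotation as R
from scipy.optimize import least_squares
def proj(P,n="top"):
    c=calibration(n);f=192/np.tan(np.radians(c["vfov"]/2))
    return cv2.projectPoints(np.array(P,float),c["rvec"],c["tvec"],np.array([[f,0,c["cx"]],[0,f,c["cy"]],[0,0,1]]),None)[0][:,0]
def w(p,P):
    P=np.array(P,float);c,s=np.cos(p[2]),np.sin(p[2])
    return np.c_[p[0]+c*P[:,0]-s*P[:,1],p[1]+s*P[:,0]+c*P[:,1],P[:,2]]
def fit(P,uv,n="top",x0=(.6,0,0)):
    r=least_squares(lambda p:(proj(w(p,P),n)-uv).ravel(),x0);print(r.x.round(4),"res",np.abs(r.fun).max().round(2));return r.x
cr=lambda a:np.array(a)/3.2+[105,145]
E
python3 - <<'E'
from h import *
p=fit([[.085,.12,.012],[.085,-.05,.012],[-.085,-.05,.012],[-.085,.12,.012]],cr([(374,28),(559,24),(563,211),(377,214)]))
c,s=np.cos(.45),np.sin(.45)
A=lambda l,h,x:[x,.1-l*c+h*s,.1+l*s+h*c]
print((proj(w(p,[A(225,10,.02)]*1))).shape)
q=[A(.225,.01,.02),A(.315,.01,.02),A(.315,.01,-.02),A(.225,.01,-.02)]
print("paddle pred",((proj(w(p,q))-[105,145])*3.2).round(0).tolist(),"obs (655,62),(768,48),(769,98),(659,107)")
p2=fit(q,cr([(655,62),(768,48),(769,98),(659,107)]))
b=fit([[-.09,.02,.062],[-.09,-.02,.062],[.02,.02,.062],[.02,-.02,.062]],cr([(490,282),(535,282),(487,117),(533,117)]))
t=fit([[.125,.08,.035],[.125,-.08,.035],[-.125,-.08,.035],[-.125,.08,.035]],cr([(40,203),(227,206),(211,497),(24,493)]))
for n,P in(("handle up",A(.27,.01,0)),("handle down",[0,-.17,.11])): print(n,w(p,[P])[0].round(4))
print("bracket pred",w(p,[[-.06,0,.03]]).round(4)," tail ",w(b,[[-.055,0,.052]]).round(4))
st=get_state();print(R.from_rotvec(st["tool_rot"]).as_matrix().round(3))
E
```

```text
[ 0.656  -0.0134  0.0242] res 0.92
(1, 2)
paddle pred [[649.0, 59.0], [766.0, 48.0], [768.0, 102.0], [651.0, 110.0]] obs (655,62),(768,48),(769,98),(659,107)
[ 0.654  -0.0167  0.0444] res 1.18
[ 0.6147 -0.0133  0.0161] res 5.84
[ 0.4515  0.316  -0.0257] res 0.85
handle up [ 0.6594 -0.1521  0.2264]
handle down [ 0.6601 -0.1833  0.11  ]
bracket pred [[ 0.596  -0.0149  0.03  ]]  tail  [[ 0.5597 -0.0141  0.052 ]]
[[-0.964  0.265 -0.   ]
 [ 0.265  0.964 -0.002]
 [-0.    -0.002 -1.   ]]
```

{"name": "send_rows", "arguments": {
  "xyz": [
    [-22, -21, -6],
    [-45, -41, -12],
    [-67, -62, -18],
    [-90, -83, -24],
    [-112, -103, -30],
    [-135, -124, -36],
    [-157, -145, -42],
    [-180, -166, -48],
    [-202, -186, -54],
    [-225, -207, -60]
  ],
  "dr": [
    [0, 0, -0.03],
    [0, 0, -0.06],
    [0, 0, -0.09],
    [0, 0, -0.12],
    [0, 0, -0.15],
    [0, 0, -0.18],
    [0, 0, -0.21],
    [0, 0, -0.24],
    [0, 0, -0.27],
    [0, 0, -0.295]
  ],
  "jaw": 0,
  "grip_force": 20
}}

```text
time: 0.93
position: [0.3345, 0.3663, 0.2995]
tool_rot: [0.046, -3.141, 0.0]
ft_force: [0.5, 0.0, -0.5]
grip_width: 0.322
grip_force: 0.0
```

{"name": "send_rows", "arguments": {
  "xyz": [
    [-16, -26, 0],
    [-31, -53, 0],
    [-47, -79, 0],
    [-62, -105, 0],
    [-78, -132, 0],
    [-93, -158, 0],
    [-109, -184, 0],
    [-124, -210, 0],
    [-140, -237, 0],
    [-155, -263, 0]
  ],
  "dr": [
    [0, 0, 0],
    [0, 0, 0],
    [0, 0, 0],
    [0, 0, 0],
    [0, 0, 0],
    [0, 0, 0],
    [0, 0, 0],
    [0, 0, 0],
    [0, 0, 0],
    [0, 0, 0]
  ]
}}

```text
time: 1.77
position: [0.4967, 0.1074, 0.2993]
tool_rot: [0.042, -3.141, 0.0]
ft_force: [0.3, -0.7, -1.1]
grip_width: 0.004
grip_force: 0.0
```

{"name": "send_rows", "arguments": {
  "xyz": [
    [-16, -26, 0],
    [-31, -53, 0],
    [-47, -79, 0],
    [-62, -105, 0],
    [-78, -132, 0],
    [-93, -158, 0],
    [-109, -184, 0],
    [-124, -210, 0],
    [-155, -263, 0],
    [-155, -263, 0]
  ],
  "dr": [
    [0, 0, 0],
    [0, 0, 0],
    [0, 0, 0],
    [0, 0, 0],
    [0, 0, 0],
    [0, 0, 0],
    [0, 0, 0],
    [0, 0, 0],
    [0, 0, 0],
    [0, 0, 0]
  ]
}}

```text
time: 2.6
position: [0.659, -0.1543, 0.2984]
tool_rot: [0.037, -3.14, 0.005]
ft_force: [-1.4, 0.3, -0.8]
grip_width: 0.002
grip_force: 0.0
```

```bash
python3 - <<'E'
from h import *
s=get_state();print(s["position"],s["tool_rot"],s["joint_positions"].round(2))
im=get_image("wrist");cv2.imwrite("pics/w1.png",im[:,:,::-1])
E
```

```text
[ 0.65904669 -0.15427909  0.29841216] [ 0.03749843 -3.14030642  0.00477675] [-0.27  0.41  0.65  1.3  -0.24  1.51  1.95]
```

View pics/w1.png

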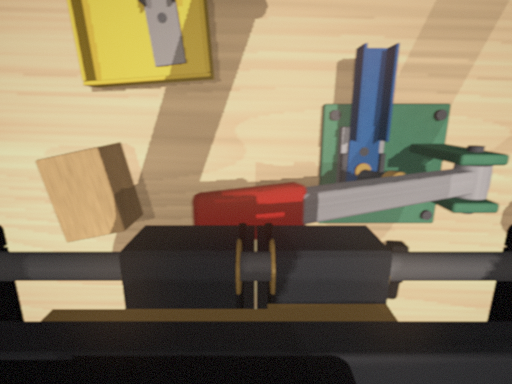

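The wrist view shows the handle's near edge from (196,197) to (303,185), its inner end at about x=304, base corners at (322,104), (449,104), and (434,222), and the bracket tail at (358,47) to (398,45). I'll check these against the fitted model.

```bash
cat >> h.py <<'E'
def projw(P,s):
    c=calibration("wrist");f=192/np.tan(np.radians(c["vfov"]/2))
    T=np.eye(4);T[:3,:3]=R.from_rotvec(s["tool_rot"]).as_matrix();T[:3,3]=s["position"]
    M=np.linalg.inv(T@c["hand_eye"]);q=np.array(P)@M[:3,:3].T+M[:3,3]
    return q[:,:2]/q[:,2:]*f+[c["cx"],c["cy"]]
E
python3 - <<'E'
from h import *
s=get_state();c,si=np.cos(.45),np.sin(.45)
A=lambda l,h,x:[x,.1-l*c+h*si,.1+l*si+h*c]
L=[A(.225,.01,-.02),A(.315,.01,-.02),[-.085,-.05,.012],[-.085,.12,.012],[.085,.12,.012]]
o=np.array([(303,185),(196,197),(322,104),(449,104),(434,222)])
p0=[.656,-.0134,.0242]
print(projw(w(p0,L),s).round(0).tolist(),projw([s["position"]+[0,0,-.017]],s))
r=least_squares(lambda p:(projw(w(p,L),s)-o).ravel(),p0);print(r.x.round(4),r.fun.reshape(-1,2).round(1).tolist())
b=least_squares(lambda p:(projw(w(p,[[-.09,.02,.062],[-.09,-.02,.062]]),s)-[(398,45),(358,47)]).ravel(),[.596,-.015,.02]);print(b.x.round(4),b.fun)
print(w(r.x,[A(.27,.01,0),[0,-.17,.11]]).round(4))
E
```

```text
[[314.0, 179.0], [200.0, 192.0], [327.0, 100.0], [456.0, 99.0], [437.0, 221.0]] [[254.31288937 241.73906646]]
[ 0.6603 -0.019   0.0245] [[3.7, -0.6], [-3.9, 1.4], [0.3, -0.8], [2.2, -1.5], [-1.0, 1.8]]
[ 0.6051 -0.0168  0.0744] [-2.01118943 -0.1128726   2.01674846  0.05842856]
[[ 0.6637 -0.1577  0.2264]
 [ 0.6644 -0.1889  0.11  ]]
```

{"name": "send_rows", "arguments": {
  "xyz": [
    [0, 0, 12],
    [0, 0, 24],
    [-1, 0, 35],
    [-1, 0, 44],
    [-2, 0, 50],
    [-2, -1, 56],
    [-2, -3, 62],
    [-2, -6, 68],
    [-2, -8, 74],
    [-2, -11, 79]
  ],
  "dr": [
    [0, 0, 0],
    [0, 0, 0],
    [0, 0, 0],
    [0, 0, 0],
    [0, 0, 0],
    [0, 0, 0],
    [0, 0, 0],
    [0, 0, 0],
    [0, 0, 0],
    [0, 0, 0]
  ]
}}

```text
time: 3.48
position: [0.6605, -0.1592, 0.2217]
tool_rot: [-0.045, 3.141, 0.004]
ft_force: [-3.6, 3.5, 5.6]
grip_width: 0.006
grip_force: 3.5
```

{"name": "send_rows", "arguments": {
  "xyz": [
    [0, -4, 10],
    [0, -7, 20],
    [0, -10, 31],
    [0, -13, 42],
    [0, -15, 53],
    [0, -17, 64],
    [0, -18, 75],
    [0, -19, 86],
    [0, -20, 96],
    [0, -20, 102]
  ],
  "dr": [
    [0, 0, 0],
    [0, 0, 0],
    [0, 0, 0],
    [0, 0, 0],
    [0, 0, 0],
    [0, 0, 0],
    [0, 0, 0],
    [0, 0, 0],
    [0, 0, 0],
    [0, 0, 0]
  ]
}}

```text
time: 4.32
position: [0.6613, -0.1797, 0.1257]
tool_rot: [-0.044, 3.14, 0.006]
ft_force: [-21.4, 9.1, 56.7]
grip_width: 0.005
grip_force: 28.1
```

{"name": "send_rows", "arguments": {
  "xyz": [
    [0, 0, 3],
    [0, 0, 5],
    [0, 0, 5],
    [0, 0, 5],
    [0, 0, 5],
    [0, 0, 5],
    [0, 0, 5],
    [0, 0, 5],
    [0, 0, 5],
    [0, 0, 5]
  ],
  "dr": [
    [0, 0, 0],
    [0, 0, 0],
    [0, 0, 0],
    [0, 0, 0],
    [0, 0, 0],
    [0, 0, 0],
    [0, 0, 0],
    [0, 0, 0],
    [0, 0, 0],
    [0, 0, 0]
  ]
}}

```text
time: 5.15
position: [0.6613, -0.1798, 0.1258]
tool_rot: [-0.044, 3.138, 0.008]
ft_force: [-23.5, 9.0, 54.2]
grip_width: 0.003
grip_force: 26.8
```

{"name": "send_rows", "arguments": {
  "xyz": [
    [0, 0, -5],
    [0, 0, -10],
    [0, 1, -15],
    [0, 1, -21],
    [0, 2, -28],
    [0, 3, -35],
    [0, 4, -42],
    [0, 5, -49],
    [0, 7, -56],
    [0, 8, -63]
  ],
  "dr": [
    [0, 0, 0],
    [0, 0, 0],
    [0, 0, 0],
    [0, 0, 0],
    [0, 0, 0],
    [0, 0, 0],
    [0, 0, 0],
    [0, 0, 0],
    [0, 0, 0],
    [0, 0, 0]
  ]
}}

```text
time: 5.98
position: [0.661, -0.1727, 0.1791]
tool_rot: [-0.043, 3.14, 0.0]
ft_force: [-3.9, 0.6, 7.1]
grip_width: 0.007
grip_force: 3.8
```

{"name": "send_rows", "arguments": {
  "xyz": [
    [0, 1, -6],
    [0, 3, -12],
    [0, 5, -18],
    [0, 7, -24],
    [0, 9, -30],
    [0, 12, -36],
    [0, 14, -42],
    [0, 17, -48],
    [0, 19, -54],
    [0, 22, -60]
  ],
  "dr": [
    [0, 0, 0],
    [0, 0, 0],
    [0, 0, 0],
    [0, 0, 0],
    [0, 0, 0],
    [0, 0, 0],
    [0, 0, 0],
    [0, 0, 0],
    [0, 0, 0],
    [0, 0, 0]
  ]
}}

```text
time: 6.82
position: [0.6605, -0.1512, 0.2386]
tool_rot: [-0.042, 3.139, -0.001]
ft_force: [-2.5, -0.5, 6.0]
grip_width: 0.006
grip_force: 2.3
```

{"name": "send_rows", "arguments": {
  "xyz": [
    [0, 0, -2],
    [0, 0, -4],
    [0, 0, -6],
    [0, 0, -9],
    [0, 0, -12],
    [0, 0, -16],
    [0, 0, -24],
    [0, 0, -36],
    [0, 0, -50],
    [0, 0, -60]
  ],
  "dr": [
    [0, 0, 0],
    [0, 0, 0],
    [0, 0, 0],
    [0, 0, 0],
    [0, 0, 0],
    [0, 0, 0],
    [0, 0, 0],
    [0, 0, 0],
    [0, 0, 0],
    [0, 0, 0]
  ]
}}

```text
time: 7.65
position: [0.6608, -0.1515, 0.2987]
tool_rot: [-0.042, 3.14, -0.002]
ft_force: [-0.2, -0.8, 0.1]
grip_width: 0.005
grip_force: 0.0
```

{"name": "send_rows", "arguments": {
  "xyz": [
    [12, 14, 0],
    [24, 28, 0],
    [36, 41, 0],
    [47, 54, 0],
    [59, 67, 0],
    [70, 80, 0],
    [82, 94, 0],
    [94, 108, 0],
    [117, 134, 0],
    [117, 134, 0]
  ],
  "dr": [
    [0, 0, 0],
    [0, 0, 0],
    [0, 0, 0],
    [0, 0, 0],
    [0, 0, 0],
    [0, 0, 0],
    [0, 0, 0],
    [0, 0, 0],
    [0, 0, 0],
    [0, 0, 0]
  ],
  "jaw": 75
}}

```text
time: 8.48
position: [0.5373, -0.0151, 0.2973]
tool_rot: [0.051, -3.14, -0.007]
ft_force: [0.4, 1.1, -0.1]
grip_width: 0.679
grip_force: 0.0
```

```bash
python3 - <<'E'
from h import *
s=get_state();print(s["position"],s["tool_rot"],s["time"])
im=get_image("wrist");cv2.imwrite("pics/w2.png",im[:,:,::-1])
cv2.imwrite("pics/top2.png",get_image("top")[:,:,::-1])
E
```

```text
[ 0.53732336 -0.01514089  0.29731196] [ 0.0513912  -3.13998492 -0.00685704] 8.4833
```

View pics/w2.png

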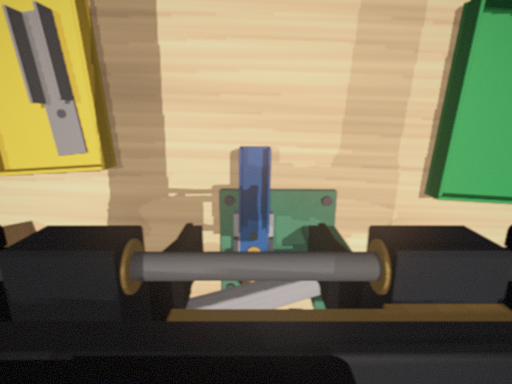

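The wrist view shows the bracket's tail edge at (240,147) to (271,147) and the press's front corners at (220,190) and (336,190). The arm is up.

```bash
python3 - <<'E'
from h import *
s=get_state()
im=cv2.imread("pics/w2.png");h=cv2.cvtColor(im,cv2.COLOR_BGR2HSV);m=cv2.inRange(h,(105,90,40),(125,255,255))
for r in(148,150,155,170,185,200,215):
    x=np.where(m[r,220:290])[0]+220;print(r,x.min() if len(x) else None,x.max() if len(x) else None)
rows=np.where(m[:,245:266].mean(1)>120)[0];print(rows.min())
b=least_squares(lambda p:(projw(w(p,[[-.09,.02,.062],[-.09,-.02,.062]]),s)-[(271.5,147),(239.5,147)]).ravel(),[.596,-.015,.02]);print(b.x.round(4),b.fun)
P=least_squares(lambda p:(projw(w(p,[[-.085,-.05,.012],[-.085,.12,.012]]),s)-[(220,190),(336,190)]).ravel(),[.656,-.015,.02]);print(P.x.round(4),P.fun)
E
```

```text
148 None None
150 None None
155 None None
170 None None
185 243 268
200 257 268
215 249 268
162
[ 0.6017 -0.0161  0.0286] [ 0.49472678  0.00698626 -0.49458258  0.00655598]
[ 0.6633 -0.0172  0.0278] [-1.72294459  0.05300098  1.72493525  0.12426663]
```

{"name": "send_rows", "arguments": {
  "xyz": [
    [-9, -2, 25],
    [-9, -2, 55],
    [-9, -2, 85],
    [-9, -2, 115],
    [-9, -2, 145],
    [-9, -2, 175],
    [-9, -2, 200],
    [-9, -2, 220],
    [-9, -2, 235],
    [-9, -2, 245]
  ],
  "dr": [
    [0, 0, -0.003],
    [0, 0, -0.003],
    [0, 0, -0.003],
    [0, 0, -0.003],
    [0, 0, -0.003],
    [0, 0, -0.003],
    [0, 0, -0.003],
    [0, 0, -0.003],
    [0, 0, -0.003],
    [0, 0, -0.003]
  ]
}}

```text
time: 9.42
position: [0.5488, -0.0233, 0.05]
tool_rot: [0.045, -3.14, 0.003]
ft_force: [-0.2, -0.6, 0.4]
grip_width: 0.861
grip_force: 0.0
```

{"name": "send_rows", "arguments": {
  "xyz": [
    [0, 0, 0],
    [0, 0, 0],
    [0, 0, 0],
    [0, 0, 0],
    [0, 0, 0],
    [0, 0, 0],
    [0, 0, 0],
    [0, 0, 0],
    [0, 0, 0],
    [0, 0, 0]
  ],
  "dr": [
    [0, 0, 0],
    [0, 0, 0],
    [0, 0, 0],
    [0, 0, 0],
    [0, 0, 0],
    [0, 0, 0],
    [0, 0, 0],
    [0, 0, 0],
    [0, 0, 0],
    [0, 0, 0]
  ],
  "jaw": 20,
  "grip_force": 35
}}

```text
time: 10.25
position: [0.5495, -0.0211, 0.0524]
tool_rot: [-0.048, 3.14, 0.001]
ft_force: [-1.0, 1.8, 5.9]
grip_width: 0.462
grip_force: 34.5
```

{"name": "send_rows", "arguments": {
  "xyz": [
    [2, 0, -1],
    [8, 0, -1],
    [16, 0, -1],
    [25, 0, -1],
    [34, 0, -1],
    [43, 0, -1],
    [52, 0, -1],
    [61, 0, -1],
    [70, 0, -1],
    [78, 0, -1]
  ],
  "dr": [
    [0, 0, 0],
    [0, 0, 0],
    [0, 0, 0],
    [0, 0, 0],
    [0, 0, 0],
    [0, 0, 0],
    [0, 0, 0],
    [0, 0, 0],
    [0, 0, 0],
    [0, 0, 0]
  ]
}}

```text
time: 11.08
position: [0.4696, -0.0239, 0.0524]
tool_rot: [0.048, -3.141, -0.0]
ft_force: [0.4, 0.0, -0.6]
grip_width: 0.461
grip_force: 34.5
```

{"name": "send_rows", "arguments": {
  "xyz": [
    [2, 0, -6],
    [4, 0, -16],
    [6, 0, -28],
    [9, 0, -42],
    [12, 0, -58],
    [15, 0, -76],
    [18, 0, -94],
    [20, 0, -112],
    [20, 0, -130],
    [20, 0, -145]
  ],
  "dr": [
    [0, 0, 0],
    [0, 0, 0],
    [0, 0, 0],
    [0, 0, 0],
    [0, 0, 0],
    [0, 0, 0],
    [0, 0, 0],
    [0, 0, 0],
    [0, 0, 0],
    [0, 0, 0]
  ]
}}

```text
time: 11.92
position: [0.4514, -0.0249, 0.2]
tool_rot: [-0.047, 3.139, 0.001]
ft_force: [0.4, -0.8, -0.7]
grip_width: 0.458
grip_force: 34.5
```

{"name": "send_rows", "arguments": {
  "xyz": [
    [1, 8, 0],
    [3, 20, 0],
    [5, 36, 0],
    [7, 54, 0],
    [9, 72, 0],
    [11, 92, 0],
    [14, 112, 0],
    [16, 132, 0],
    [19, 152, 0],
    [21, 172, 0]
  ],
  "dr": [
    [0, 0, 0.005],
    [0, 0, 0.01],
    [0, 0, 0.015],
    [0, 0, 0.02],
    [0, 0, 0.025],
    [0, 0, 0.03],
    [0, 0, 0.035],
    [0, 0, 0.04],
    [0, 0, 0.05],
    [0, 0, 0.055]
  ]
}}

```text
time: 12.75
position: [0.4239, 0.148, 0.1971]
tool_rot: [-0.04, -3.141, 0.0]
ft_force: [0.0, 0.6, -1.6]
grip_width: 0.456
grip_force: 34.5
```

{"name": "send_rows", "arguments": {
  "xyz": [
    [3, 20, 0],
    [6, 40, 0],
    [10, 60, 0],
    [13, 80, 0],
    [16, 100, 0],
    [20, 120, 0],
    [23, 138, 0],
    [26, 154, 0],
    [29, 165, 0],
    [30, 171, 0]
  ],
  "dr": [
    [0, 0, 0],
    [0, 0, 0],
    [0, 0, 0],
    [0, 0, 0],
    [0, 0, 0],
    [0, 0, 0],
    [0, 0, 0],
    [0, 0, 0],
    [0, 0, 0],
    [0, 0, 0]
  ]
}}

```text
time: 13.58
position: [0.3977, 0.3202, 0.197]
tool_rot: [-0.035, -3.141, 0.001]
ft_force: [0.7, 0.3, -0.4]
grip_width: 0.456
grip_force: 34.5
```

```bash
python3 - <<'E'
from h import *
s=get_state();print(s["position"],s["tool_rot"],s["ft_force"])
a=get_image("wrist");b=get_image("top")
cv2.imwrite("pics/p3.png",np.hstack([cv2.resize(a,(400,300)),cv2.resize(b[145:325,65:305],(400,300))])[:,:,::-1])
E
```

```text
[0.39771527 0.32015635 0.1969798 ] [-3.54309199e-02 -3.14051034e+00  5.53370402e-04] [ 0.74620244  0.31621285 -0.35409099]
```

View pics/p3.png

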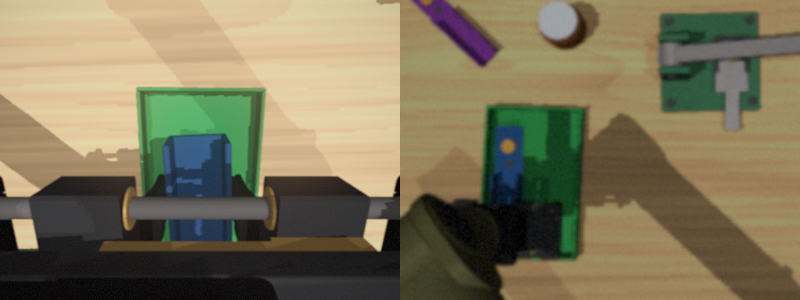

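{"name": "send_rows", "arguments": {
  "xyz": [
    [0, 0, 10],
    [0, 0, 28],
    [0, 0, 48],
    [0, 0, 68],
    [0, 0, 88],
    [0, 0, 108],
    [0, 0, 126],
    [0, 0, 142],
    [0, 0, 153],
    [0, 0, 160]
  ],
  "dr": [
    [0, 0, 0],
    [0, 0, 0],
    [0, 0, 0],
    [0, 0, 0],
    [0, 0, 0],
    [0, 0, 0],
    [0, 0, 0],
    [0, 0, 0],
    [0, 0, 0],
    [0, 0, 0]
  ]
}}

```text
time: 14.52
position: [0.3986, 0.3166, 0.0358]
tool_rot: [-0.041, -3.14, 0.003]
ft_force: [-1.0, 0.5, -0.9]
grip_width: 0.458
grip_force: 34.5
```

{"name": "send_rows", "arguments": {
  "xyz": [
    [0, 0, 1],
    [0, 0, 2],
    [0, 0, 3],
    [0, 0, 4],
    [0, 0, 5],
    [0, 0, 6],
    [0, 0, 7],
    [0, 0, 8],
    [0, 0, 8],
    [0, 0, 8]
  ],
  "dr": [
    [0, 0, 0],
    [0, 0, 0],
    [0, 0, 0],
    [0, 0, 0],
    [0, 0, 0],
    [0, 0, 0],
    [0, 0, 0],
    [0, 0, 0],
    [0, 0, 0],
    [0, 0, 0]
  ]
}}

```text
time: 15.35
position: [0.399, 0.3184, 0.0295]
tool_rot: [-0.039, -3.141, 0.0]
ft_force: [-0.0, -1.1, -1.0]
grip_width: 0.46
grip_force: 34.5
```

{"name": "send_rows", "arguments": {
  "xyz": [
    [0, 0, 0.5],
    [0, 0, 1],
    [0, 0, 1.5],
    [0, 0, 2],
    [0, 0, 2.5],
    [0, 0, 3],
    [0, 0, 3],
    [0, 0, 3],
    [0, 0, 3],
    [0, 0, 3]
  ],
  "dr": [
    [0, 0, 0],
    [0, 0, 0],
    [0, 0, 0],
    [0, 0, 0],
    [0, 0, 0],
    [0, 0, 0],
    [0, 0, 0],
    [0, 0, 0],
    [0, 0, 0],
    [0, 0, 0]
  ]
}}

```text
time: 16.18
position: [0.399, 0.3184, 0.0274]
tool_rot: [-0.039, -3.141, -0.0]
ft_force: [-2.4, -2.0, 5.8]
grip_width: 0.457
grip_force: 34.6
```

{"name": "send_rows", "arguments": {
  "xyz": [
    [0, 0, 0],
    [0, 0, 0],
    [0, 0, 0],
    [0, 0, 0],
    [0, 0, 0],
    [0, 0, 0],
    [0, 0, 0],
    [0, 0, 0],
    [0, 0, 0],
    [0, 0, 0]
  ],
  "dr": [
    [0, 0, 0],
    [0, 0, 0],
    [0, 0, 0],
    [0, 0, 0],
    [0, 0, 0],
    [0, 0, 0],
    [0, 0, 0],
    [0, 0, 0],
    [0, 0, 0],
    [0, 0, 0]
  ],
  "jaw": 60
}}

```text
time: 17.02
position: [0.399, 0.3184, 0.0266]
tool_rot: [0.039, 3.141, 0.0]
ft_force: [0.6, -0.1, -0.0]
grip_width: 0.687
grip_force: 0.0
```

{"name": "send_rows", "arguments": {
  "xyz": [
    [0, 0, -5],
    [0, 0, -15],
    [0, 0, -30],
    [0, 0, -50],
    [0, 0, -75],
    [0, 0, -100],
    [0, 0, -130],
    [0, 0, -155],
    [0, 0, -170],
    [0, 0, -175]
  ],
  "dr": [
    [0, 0, 0],
    [0, 0, 0],
    [0, 0, 0],
    [0, 0, 0],
    [0, 0, 0],
    [0, 0, 0],
    [0, 0, 0],
    [0, 0, 0],
    [0, 0, 0],
    [0, 0, 0]
  ]
}}

```text
time: 17.85
position: [0.4004, 0.3195, 0.2059]
tool_rot: [0.039, 3.137, 0.008]
ft_force: [0.6, 1.6, -0.1]
grip_width: 0.689
grip_force: 0.0
```

```bash
python3 - <<'E'
from h import *
s=get_state();print(s["position"],s["ft_force"],s["grip_width"])
a=get_image("wrist");b=get_image("top")
cv2.imwrite("pics/p4.png",np.hstack([cv2.resize(a,(400,300)),cv2.resize(b[145:325,65:305],(400,300))])[:,:,::-1])
E
```

```text
[0.40043218 0.31951049 0.20587689] [ 0.64452933  1.63790632 -0.13169059] 0.6891699687615204
```

View pics/p4.png

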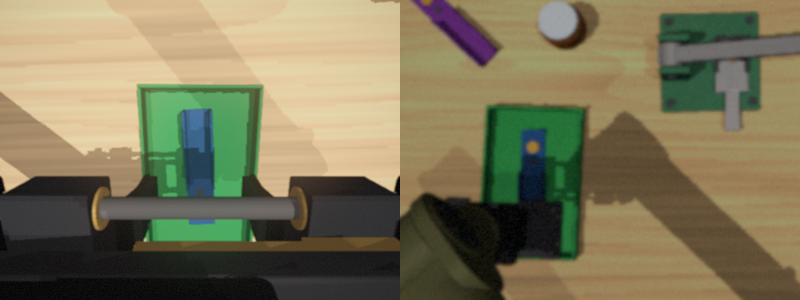

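The bracket lies flat and centred in the green tray with its side walls up, clear of the gripper, and the press arm is up. I'll hand it in.

```bash
python3 -c "
from bench import *
print(close_job())"
```

```text
the job is handed in; nothing more can be done
None
```

The job is handed in, with no verdict returned: I pressed the handle to its stop, let the arm rise slowly all the way up, and laid the blue bracket flat in the green tray, walls up and released.

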